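# Tea glasses from drying rack to serving carrier, order reversed

### The arm

A 7-joint arm with a two-finger parallel gripper is mounted at the origin on the work surface. World frame = base frame: x ahead of the robot, y to its left, z up, the work surface at z = 0. Lengths are in m, angles in rad, forces in N, time in s.
With the tool pointing down it reaches from about 0.4 to 0.85 m from the base axis. Payload 4.5 kg.
Tool frame: the origin (TCP) lies midway between the tips of the shut fingers; the grasp point (between the pads) lies 19 mm behind it (r.grip_point_offset is the distance from the TCP to the grasp point, in m); z points along the fingers, y is the line along which they close (so a half turn about z gives the same grasp; the last joint's range is limited). The gripper opens to 88 mm and grips with 3 to 60 N. Pads are 18 mm wide; open, the fingers measure 123 mm over their backs; the gripper's body (75 mm by 187 mm) begins 45 mm behind the grasp point.
Start: joints at [1.199, 0.689, -0.195, 1.565, 0.157, 0.902, -0.215], TCP at [0.247, -0.574, 0.239] pointing down, gripper open.
Joint ranges: [-3.01, 3.01], [-0.46, 2.08], [-1.47, 1.51], [0.13, 2.56], [-1, 4.14], [0.04, 2.09], [-2.66, 2.66]. Speed limits (rad/s): [2.57, 2.57, 3.14, 3.14, 3.14, 3.14, 3.14].

### API

Orientations are given as a unit quaternion [x, y, z, w].
In Python, from plant import r, optics gives the robot as it stands.
- The arm moves only by the shell command python3 -m pendant 'ROWS' [OPENING] [FORCE]. ROWS is JSON, a list of rows, each a list of 6 numbers: the shift along the tool's x, y, z as a fraction of full scale, then the turn, a rotation vector about the tool's x, y, z as a fraction of full scale. A call has 1 to 5 rows; each row shifts and turns the commanded pose from where the row before left it, along the tool's axes as they then stand; what a row does not reach is not made up. Full scale, the value 1, is 0.025 m for a shift and pi rad for a turn. A row lasts 1/12 s, in which the tool goes at most 41.7 mm and 7.16 degrees, less where a joint would pass 70% of its speed; a pose out of reach is approached as far as the arm can. A call with a number of a shift or a turn outside -1 to 1 is refused whole. A call with a gripper value outside its range is refused whole. OPENING is the opening, from -1 (shut) to 1 (fully open), set as the call begins (- or left out, the last holds). The fingers move at their own pace and stop on an object; FORCE is the grip in N (left out, the last holds). Time passes only in rows, so rows that do not move let the fingers close. It gives the time, the measured TCP pose, the force, the opening and the grip force at its end, in the units of the state.
- r.get_state(): the state, without advancing time (a new reading comes with each control period).
- optics.snapshot(name): name is "scene" or "top"; returns (picture, depth): 400x640x3 uint8, blue, green, red; 400x640 float32, m along the optical axis (not along the pixel's ray), 0 where there is no reading.
- optics.calibration(name): a dict with "vfov" (degrees; the focal length in pixels is half the picture's height over the tangent of half this angle, whatever the lens; pixels are square), "cx", "cy" (the principal point, pixels), "cam_to_world" (4x4, takes a point from camera to world coordinates). Camera axes: x right, y up, looking along -z (the intrinsics and any distortion apply to the point x, -y, -z); pixel columns grow to the right and rows downward; lengths in m; the calibration is good to about 2 mm. A picture is of the moment at which its call begins. calibration takes no time and is no camera call.
- r.finish_job(): hands the job in; it is judged then, once.
The state is a dict: "clock": time; "q": joint angles; "qd": joint speeds; "joint_torque": joint torques, N m; "tool_pos": TCP position; "eef_rot": TCP orientation; "contact_force": force on the tool from outside, world axes, zero at the start; "moment": the same for the moment, N m; "opening": opening from 0.0 (shut) to 1.0 (fully open); "finger_force": force on a finger pad.
Only numpy, scipy, OpenCV 4.12 (cv2) and the standard library are available. Lean on these libraries where they do the work, as an engineer would, in place of code of your own. Each camera call takes 0.05 s, during which the arm holds its last target. There are 200 camera calls.

### The job

Move the three tea glasses from the steel drying rack into the bays of the wooden serving carrier in reverse order: as seen from the robot, the glass at the left end of the rack goes into the right end bay, the middle one into the middle bay, and the right one into the left end bay. Set each down gently and upright on the floor of its bay, neither dropping it nor tipping one over, and leave the sugar bowl and the red silicone lid between the two racks where they are.

Things in the scene. Friction and masses are not known exactly. Their poses are not given: they have to be found in the camera images.
- rack: Steel wire drying rack, fixed, 262 mm long (y axis), 128 mm deep (x axis), on the robot's left or right, the carrier on the other side. Slots centred at y = +86, 0, -86 mm in its frame, parted by wire hoops, top 53 mm above the table. Origin: centre of underside, on the table; z up; +y is its left end seen from the robot; turned at most 0.3 rad.
- carrier: Wooden serving carrier, fixed, 266 mm long (y axis), 96 mm deep (x), low brass end handles (308 mm overall). Empty bays centred at y = +86, 0, -86 mm, x = 0 in its frame, each 78 mm (y) by 80 mm (x) inside; bay floor 12 mm, wall tops 30 mm above the table. Origin: centre of underside, on the table; z up; +y is its left end seen from the robot; turned at most 0.3 rad.
- glass_amber: Amber tea glass, open at the top, upright, 92 mm tall, 58 mm outer diameter (52 mm at the foot, straight from 14 mm up), 3 mm wall, about 0.16 kg. Origin: centre of its underside; z up. Starts on the amber pad in the rack, its underside 30 mm above the table.
- glass_green: Green tea glass, open at the top, upright, 92 mm tall, 58 mm outer diameter (52 mm at the foot, straight from 14 mm up), 3 mm wall, about 0.16 kg. Origin: centre of its underside; z up. Starts on the green pad in the rack, its underside 30 mm above the table.
- glass_blue: Blue tea glass, open at the top, upright, 92 mm tall, 58 mm outer diameter (52 mm at the foot, straight from 14 mm up), 3 mm wall, about 0.16 kg. Origin: centre of its underside; z up. Starts on the blue pad in the rack, its underside 30 mm above the table.
- pad_amber: Amber silicone drip pad, 112 mm (x) by 70 mm (y), 4 mm thick, fixed in one slot of the rack under the amber glass and showing in front of and behind it; it stays there and so marks where that glass stood. Origin: centre of its underside, 26 mm above the table; axes as the rack's.
- pad_green: Green silicone drip pad, 112 mm (x) by 70 mm (y), 4 mm thick, fixed in one slot of the rack under the green glass and showing in front of and behind it; it stays there and so marks where that glass stood. Origin: centre of its underside, 26 mm above the table; axes as the rack's.
- pad_blue: Blue silicone drip pad, 112 mm (x) by 70 mm (y), 4 mm thick, fixed in one slot of the rack under the blue glass and showing in front of and behind it; it stays there and so marks where that glass stood. Origin: centre of its underside, 26 mm above the table; axes as the rack's.
- sugar_bowl: White sugar bowl, 80 mm across the rim, 55 mm tall, full of lump sugar, between the rack and the carrier. Bystander. Origin: centre of its underside.
- silicone_lid: Red silicone lid lying flat, 92 mm across, 26 mm high with its knob, between the rack and the carrier, farther from the robot than the sugar bowl. Bystander. Origin: centre of its underside. (A teapot, tea tin and jam jar, up to 137 mm tall, stand beyond it at the far edge, at x above 0.70 m.)
Not all that is in view belongs to the job. There is more than one size of the glass_blue; the one meant has the size given above.

How it is judged:
By the outcome, as a careful person would: the job done as asked, in the order asked, and still so for the second after the job is handed in, with the robot touching nothing.
It also fails if it takes over 90 s, if anything falls off the work surface, if the arm or the gripper's body presses on something with over 40 N, if the wrist force passes 120 N, or if a joint passes its speed limit or range.

## Working session

There is one attempt and no reset: what is moved stays moved. The work goes in short steps, Python scripts to look and compute and a shell command to move; the robot and the scene stay as the last step left them, time stands still between calls to the robot, and variables do not carry over. Pictures are saved under pics/ and viewed, at most 14 in all, crops included, and the job is handed in when it is done.

```bash
ls; mkdir -p pics; python3 - <<'E'
from plant import r, optics
import cv2,numpy as np
for n in("scene","top"):
    im,d=optics.snapshot(n); cv2.imwrite(f"pics/{n}0.png",im); np.save(f"{n}0.npy",d)
    print(n,optics.calibration(n))
print(r.get_state(), r.grip_point_offset)
E
```

```text
pics
scene {'vfov': 56.096610956500456, 'cx': 329.69790654085506, 'cy': 197.08143522785542, 'cam_to_world': array([[-0.83385769, -0.4667668 ,  0.29463556,  0.81662642],
       [ 0.55189022, -0.69541606,  0.46023221,  0.41209098],
       [-0.00992682,  0.54637465,  0.83748206,  0.85558094],
       [ 0.        ,  0.        ,  0.        ,  1.        ]])}
top {'vfov': 49.331636632181, 'cx': 324.7958957735341, 'cy': 187.9038196533832, 'cam_to_world': array([[ 0.01097503,  0.98073846, -0.19501699,  0.34466154],
       [-0.99977559,  0.01429654,  0.01563244,  0.00393793],
       [ 0.01811941,  0.19480166,  0.98067528,  1.13916067],
       [ 0.        ,  0.        ,  0.        ,  1.        ]])}
{'clock': 0.1, 'q': array([ 1.1988192 ,  0.68983637, -0.19450337,  1.56619907,  0.15728346,
        0.90253106, -0.21509196]), 'qd': array([-4.89140577e-04, -1.45548442e-03, -4.73587181e-04, -4.08882514e-03,
        3.35479955e-05, -4.29287985e-04, -1.40024784e-03]), 'joint_torque': array([-3.25882262e-03, -5.28500783e+01, -1.27160367e+00, -1.53836846e+01,
       -5.25677903e-02,  1.89990591e-03,  5.61638535e-05]), 'tool_pos': array([ 0.24644429, -0.57376055,  0.23804052]), 'eef_rot': array([ 9.79482654e-01,  2.01526923e-01, -2.19643101e-04, -7.62192066e-04]), 'contact_force': array([ 0.20142401,  0.9859884 , -0.11193421]), 'moment': array([-0.01248714, -0.00692723, -0.02489176]), 'finger_force': 0.0, 'opening': 1.000319897117262} 0.0187
```

View pics/scene0.png

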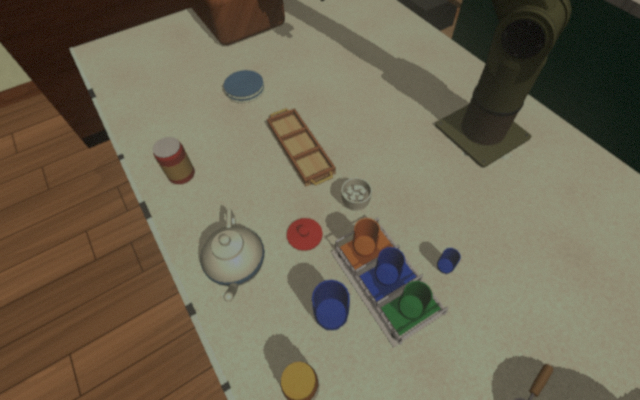

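View pics/top0.png

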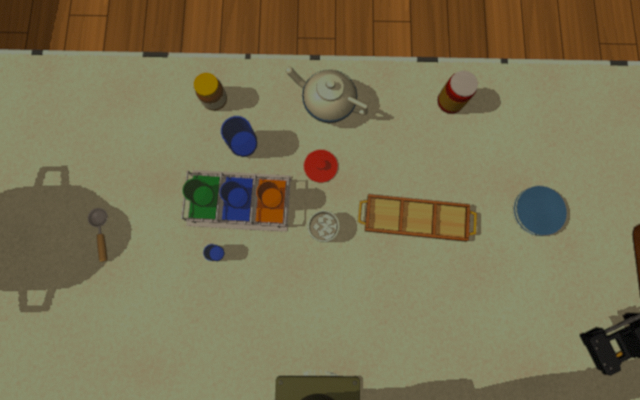

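The blue candidates in the top view are (237,195) on the blue pad in the rack, (240,135), larger and behind the rack, and (214,253), smaller and in front of it. The one in the rack fits, since it stands on the blue pad at 30 mm. I'll check its size and enlarge that area. Rack order from left to right is green, blue, amber, and the carrier is on the right.

```bash
cat > h.py <<'E'
import numpy as np,cv2
from plant import r, optics
def cloud(n,d):
    c=optics.calibration(n); f=200/np.tan(np.radians(c['vfov']/2)); v,u=np.mgrid[:400,:640]
    p=np.stack([(u-c['cx'])/f*d,-(v-c['cy'])/f*d,-d,np.ones_like(d)],-1)
    return (p@c['cam_to_world'].T)[...,:3]
E
python3 - <<'E'
from h import *
for n in("top","scene"):
    im=cv2.imread(f"pics/{n}0.png"); d=np.load(f"{n}0.npy"); P=cloud(n,d); ok=d>0
    hsv=cv2.cvtColor(im,cv2.COLOR_BGR2HSV); H,S,V=[hsv[...,i].astype(int) for i in range(3)]
    x,y,z=P[...,0],P[...,1],P[...,2]
    print(n,'ok frac',ok.mean())
    if n=="top":
        for (v,u) in [(300,200),(300,450),(120,150),(270,330),(150,420),(120,560)]: print('table',u,v,P[v,u].round(4))
    roi=ok&(x>.35)&(x<.75)&(y>-.5)&(y<.5)
    def rep(t,m):
        m=m&roi
        if m.sum()<8: print(t,'few',m.sum());return
        pts=P[m]; (cx,cy),(w,h),a=cv2.minAreaRect(pts[:,:2].astype(np.float32))
        print(t,m.sum(),'rect c',round(cx,4),round(cy,4),'wh',round(w,4),round(h,4),'a',round(a,1),'z',np.percentile(pts[:,2],[2,50,98]).round(4))
    for t,hl,hh in(('green',45,85),('blue',105,130),('amber',5,17)):
        c=(H>=hl)&(H<=hh)&(S>110)
        for lo,hi in((.02,.04),(.11,.135)):
            m=(c&roi&(z>lo)&(z<hi)&(y>.02)).astype(np.uint8)
            k,l,st,_=cv2.connectedComponentsWithStats(m)
            for i in range(1,k):
                if st[i,4]>15: rep(f"{t} {lo}",l==i)
    rep('carrier tops',(z>.024)&(z<.036)&(y<-.06)&(y>-.42)&(x>.4)&(x<.66))
    rep('floors',(z>.008)&(z<.016)&(y<-.06)&(y>-.42)&(x>.4)&(x<.66))
    hi=roi&(z>.06)
    k,l,st,ct=cv2.connectedComponentsWithStats(hi.astype(np.uint8))
    for i in range(1,k):
        if st[i,4]>20: print('tall',ct[i].round(),end=' '); rep('',l==i)
    rep('bowl',(z>.02)&(z<.06)&(abs(y)<.06)&(S<90)&(x<.53))
    rep('lid',(z>.004)&((H<6)|(H>174))&(S>150)&(abs(y)<.08))
im=cv2.imread("pics/top0.png"); cv2.imwrite("pics/crop1.png",cv2.resize(im[110:270,170:350],None,fx=4,fy=3.7,interpolation=cv2.INTER_CUBIC)[:600])
E
```

```text
top ok frac 0.99603125
table 200 300 [0.2781 0.2976 0.0003]
table 450 300 [ 0.2843 -0.3375 -0.0025]
table 150 120 [0.7528 0.4648 0.0014]
table 330 270 [ 0.3562 -0.0301 -0.0032]
table 420 150 [ 0.6807 -0.2729 -0.0013]
table 560 120 [ 0.7727 -0.6653  0.0016]
green 0.02 587 rect c 0.5383 0.2971 wh 0.068 0.1096 a 86.5 z [0.0264 0.03   0.0343]
green 0.02 58 rect c 0.5464 0.3088 wh 0.0223 0.0362 a 35.4 z [0.0349 0.0385 0.0399]
green 0.11 129 rect c 0.5396 0.2963 wh 0.0548 0.055 a 23.8 z [0.1105 0.1196 0.1252]
blue 0.02 34 rect c 0.6599 0.1869 wh 0.0076 0.0448 a 35.6 z [0.0225 0.0321 0.039 ]
blue 0.02 548 rect c 0.5346 0.2121 wh 0.0677 0.1099 a 87.6 z [0.0262 0.0305 0.0348]
blue 0.02 21 rect c 0.5498 0.2125 wh 0.0234 0.0126 a 80.5 z [0.0353 0.0382 0.0397]
blue 0.02 24 rect c 0.5325 0.2259 wh 0.0135 0.0209 a 1.1 z [0.0353 0.0385 0.0398]
blue 0.02 23 rect c 0.3924 0.2454 wh 0.0063 0.0284 a 75.2 z [0.022  0.0306 0.0398]
blue 0.11 40 rect c 0.7125 0.2074 wh 0.0233 0.0655 a 0.1 z [0.111  0.116  0.1224]
blue 0.11 89 rect c 0.667 0.1886 wh 0.0198 0.0633 a 42.6 z [0.1103 0.1197 0.1241]
blue 0.11 11
[... 2736 characters left out ...]
 [366. 235.]  673 rect c 0.5383 0.126 wh 0.0572 0.0571 a 16.1 z [0.0626 0.0972 0.1233]
tall [258. 240.]  74 rect c 0.7445 -0.019 wh 0.0649 0.0105 a 89.3 z [0.0602 0.0641 0.0793]
tall [390. 265.]  694 rect c 0.5382 0.2111 wh 0.0584 0.0566 a 56.6 z [0.0617 0.0977 0.1237]
tall [451. 256.]  79 rect c 0.398 0.2644 wh 0.0402 0.0403 a 28.0 z [0.0605 0.0648 0.0675]
tall [330. 301.]  863 rect c 0.6899 0.2092 wh 0.0761 0.0754 a 37.0 z [0.062  0.1022 0.1233]
tall [415. 299.]  727 rect c 0.5418 0.2998 wh 0.0566 0.0578 a 81.6 z [0.0616 0.0988 0.1235]
bowl 792 rect c 0.4672 -0.0074 wh 0.0789 0.0785 a 23.6 z [0.0239 0.0407 0.0566]
lid 737 rect c 0.6326 0.0006 wh 0.0856 0.085 a 38.6 z [0.0043 0.0067 0.0256]
```

View pics/crop1.png

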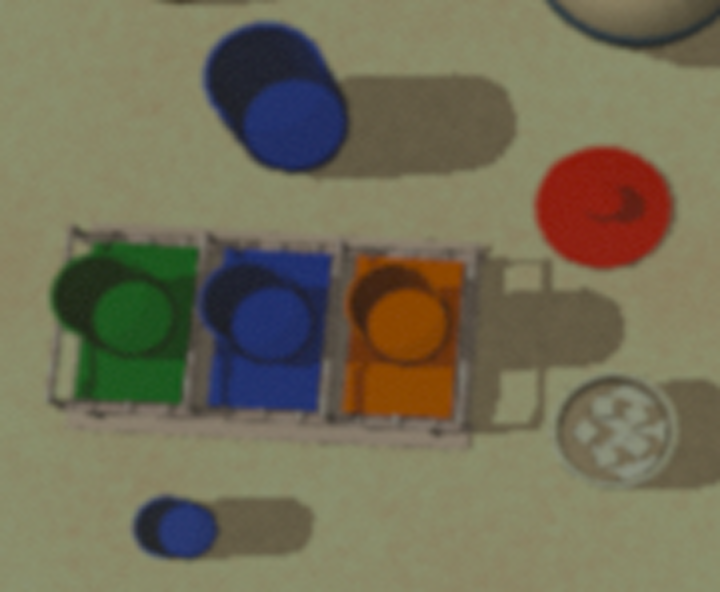

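The crop confirms it: the rack's blue glass at (237,195) is about 57 mm across, the others about 77 mm and 40 mm. I'll turn the tool so its y lies along world x (fingers then close front to back, clear of the neighbouring glasses) and approach green first.

```bash
python3 -m pendant '[[0,0,0,0,0,-0.037],[0,0,0,0,0,-0.037],[0,0,0,0,0,-0.037],[0,0,0,0,0,-0.037],[0,0,0,0,0,-0.037]]' 1 && python3 -m pendant '[[0,0,0,0,0,-0.037],[0,0,0,0,0,-0.037],[0,0,0,0,0,-0.037],[0,0,0,0,0,-0.037],[0,0,0,0,0,-0.037]]' && python3 -m pendant '[[1,1,0,0,0,0],[1,1,0,0,0,0],[1,1,0,0,0,0],[1,1,0,0,0,0],[1,1,0,0,0,0]]'
```

```text
clock: 0.52
tool_pos: [0.2465, -0.574, 0.2383]
eef_rot: [0.879, 0.476, -0.0, -0.0]
contact_force: [-0.4, -0.7, 0.1]
opening: 1.001
finger_force: 0.0
clock: 0.93
tool_pos: [0.2464, -0.574, 0.2382]
eef_rot: [0.706, 0.708, 0.0, -0.001]
contact_force: [0.1, 0.2, 0.3]
opening: 0.998
finger_force: 0.0
clock: 1.35
tool_pos: [0.3726, -0.4482, 0.2384]
eef_rot: [0.708, 0.706, -0.0, -0.0]
contact_force: [1.3, 0.0, -0.5]
opening: 0.996
finger_force: 0.0
```

```bash
python3 -m pendant '[[1,1,0,0,0,0],[1,1,0,0,0,0],[1,1,0,0,0,0],[1,1,0,0,0,0],[1,1,0,0,0,0]]' >/dev/null && python3 -m pendant '[[1,0.34,0,0,0,0],[1,0.34,0,0,0,0],[1,0.34,0,0,0,0],[1,0.34,0,0,0,0],[1,0.34,0,0,0,0]]' && python3 -m pendant '[[1,0,0,0,0,0],[1,0,0,0,0,0],[1,0,0,0,0,0],[1,0,0,0,0,0],[1,0,0,0,0,0]]' && python3 -m pendant '[[1,0,0,0,0,0],[1,0,0,0,0,0],[1,0,0,0,0,0],[1,0,0,0,0,0],[1,0,0,0,0,0]]' >/dev/null && python3 -m pendant '[[1,0,0,0,0,0],[1,0,0,0,0,0],[1,0,0,0,0,0],[1,0,0,0,0,0],[1,0,0,0,0,0]]' && python3 -m pendant '[[1,0,0,0,0,0],[1,0,0,0,0,0],[1,0,0,0,0,0],[0.9,0,0,0,0,0],[0.9,0,0,0,0,0]]' && python3 -m pendant '[[0,0,0,0,0,0],[0,0,0,0,0,0]]'
```

```text
clock: 2.18
tool_pos: [0.5402, -0.1988, 0.2383]
eef_rot: [0.708, 0.706, -0.0, -0.0]
contact_force: [-0.2, -1.2, -0.2]
opening: 1.002
finger_force: 0.0
clock: 2.6
tool_pos: [0.5401, -0.0739, 0.2384]
eef_rot: [0.708, 0.706, -0.0, -0.0]
contact_force: [0.4, 0.5, 1.0]
opening: 0.996
finger_force: 0.0
clock: 3.43
tool_pos: [0.5408, 0.176, 0.2383]
eef_rot: [0.708, 0.706, -0.0, -0.0]
contact_force: [-0.2, -0.5, -0.0]
opening: 0.999
finger_force: 0.0
clock: 3.85
tool_pos: [0.5411, 0.296, 0.2382]
eef_rot: [0.708, 0.706, -0.001, -0.0]
contact_force: [0.2, -0.1, -0.3]
opening: 1.004
finger_force: 0.0
clock: 4.02
tool_pos: [0.5407, 0.2962, 0.2382]
eef_rot: [0.707, 0.707, -0.0, -0.0]
contact_force: [-0.3, -0.6, -0.6]
opening: 1.002
finger_force: 0.0
```

```bash
python3 -m pendant '[[0.1,0,1,0,0,0],[0,0,1,0,0,0],[0,0,1,0,0,0],[0,0,1,0,0,0],[0,0,0.8,0,0,0]]' && python3 -m pendant '[[0,0,0.7,0,0,0],[0,0,0.5,0,0,0],[0,0,0.3,0,0,0],[0,0,0.2,0,0,0],[0,0,0,0,0,0]]' && python3 -m pendant '[[0,0,0,0,0,0],[0,0,0,0,0,0],[0,0,0,0,0,0],[0,0,0,0,0,0],[0,0,0,0,0,0]]' -1 15 && python3 -m pendant '[[0,0,0,0,0,0],[0,0,0,0,0,0],[0,0,0,0,0,0],[0,0,0,0,0,0],[0,0,0,0,0,0]]'
```

```text
clock: 4.43
tool_pos: [0.5414, 0.2945, 0.1167]
eef_rot: [0.709, 0.705, -0.002, 0.001]
contact_force: [0.5, 0.5, -0.1]
opening: 1.001
finger_force: 0.0
clock: 4.85
tool_pos: [0.5415, 0.2968, 0.0757]
eef_rot: [0.708, 0.706, -0.0, 0.0]
contact_force: [0.4, 0.5, -0.2]
opening: 0.997
finger_force: 0.0
clock: 5.27
tool_pos: [0.5417, 0.2976, 0.0767]
eef_rot: [0.708, 0.706, 0.0, 0.0]
contact_force: [0.9, 0.3, 2.7]
opening: 0.651
finger_force: 15.0
clock: 5.68
tool_pos: [0.5417, 0.2976, 0.0767]
eef_rot: [0.708, 0.706, 0.0, 0.0]
contact_force: [-1.5, -1.2, 5.7]
opening: 0.654
finger_force: 15.0
```

```bash
python3 -m pendant '[[0,0,-0.2,0,0,0],[0,0,-0.5,0,0,0],[0,0,-0.8,0,0,0],[0,0,-0.9,0,0,0],[0,0,-0.9,0,0,0]]' && python3 -m pendant '[[0,0,-0.8,0,0,0],[0,0,-0.4,0,0,0],[0,0,-0.2,0,0,0],[0,0,0,0,0,0],[0,0,0,0,0,0]]'
python3 - <<'E'
from h import *
im,d=optics.snapshot("scene"); cv2.imwrite("pics/lift1.png",cv2.resize(im[150:400,220:620],(800,500)))
E
```

```text
clock: 6.1
tool_pos: [0.5411, 0.2972, 0.1598]
eef_rot: [0.708, 0.706, -0.001, -0.0]
contact_force: [0.3, -0.2, -1.9]
opening: 0.653
finger_force: 15.0
clock: 6.52
tool_pos: [0.5411, 0.297, 0.193]
eef_rot: [0.708, 0.706, -0.001, -0.0]
contact_force: [-0.5, -0.8, -1.7]
opening: 0.653
finger_force: 15.0
```

View pics/lift1.png

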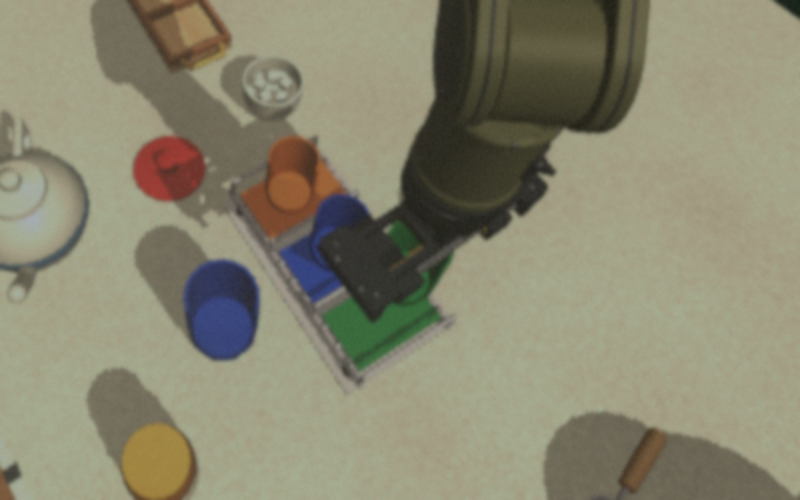

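```bash
python3 -m pendant '[[-0.5,0,0,0,0,0],[-0.85,0,0,0,0,0],[-1,0,0,0,0,0],[-1,0,0,0,0,0],[-1,0,0,0,0,0]]' >/dev/null && python3 -m pendant '[[-1,0,0,0,0,0],[-1,0,0,0,0,0],[-1,0,0,0,0,0],[-1,0,0,0,0,0],[-1,0,0,0,0,0]]' && python3 -m pendant '[[-1,0,0,0,0,0],[-1,0,0,0,0,0],[-1,0,0,0,0,0],[-1,0,0,0,0,0],[-1,0,0,0,0,0]]' >/dev/null && python3 -m pendant '[[-1,-0.22,0,0,0,0],[-1,-0.22,0,0,0,0],[-1,-0.22,0,0,0,0],[-1,-0.22,0,0,0,0],[-1,-0.22,0,0,0,0]]' && python3 -m pendant '[[-1,-0.22,0,0,0,0],[-1,-0.22,0,0,0,0],[-1,-0.22,0,0,0,0],[-1,-0.22,0,0,0,0],[-1,-0.22,0,0,0,0]]' >/dev/null && python3 -m pendant '[[-0.6,0,0,0,0,0],[-0.3,0,0,0,0,0],[-0.1,0,0,0,0,0],[0,0,0,0,0,0],[0,0,0,0,0,0]]'
python3 - <<'E'
from h import *
for n in("scene","top"):
    im,d=optics.snapshot(n); P=cloud(n,d); hsv=cv2.cvtColor(im,cv2.COLOR_BGR2HSV); x,y,z=np.moveaxis(P,-1,0)
    m=(d>0)&(hsv[...,0]>=45)&(hsv[...,0]<=85)&(hsv[...,1]>110)&(y<0)
    p=P[m]; print(n,m.sum(), p.min(0).round(4) if len(p) else '', p.max(0).round(4) if len(p) else '')
    np.save(f"g1{n}.npy",p)
    cv2.imwrite(f"pics/hov_{n}.png",im)
E
```

```text
clock: 7.4
tool_pos: [0.5399, 0.0612, 0.1928]
eef_rot: [0.708, 0.706, -0.001, -0.0]
contact_force: [-0.0, 0.0, -2.0]
opening: 0.652
finger_force: 15.0
clock: 8.23
tool_pos: [0.511, -0.1882, 0.1928]
eef_rot: [0.708, 0.706, -0.001, -0.001]
contact_force: [1.1, 0.4, -2.0]
opening: 0.655
finger_force: 15.0
clock: 9.07
tool_pos: [0.4851, -0.3345, 0.1935]
eef_rot: [0.707, 0.707, 0.0, -0.001]
contact_force: [0.6, 1.0, -1.8]
opening: 0.654
finger_force: 15.0
scene 1690 [-0.6611 -0.6428 -0.2961] [ 5.122e-01 -1.000e-04  2.934e-01]
top 423 [ 0.4456 -0.3597  0.1542] [ 0.5135 -0.2989  0.3566]
```

```bash
python3 - <<'E'
from h import *
from scipy.optimize import least_squares
for n in("scene","top"):
    p=np.load(f"g1{n}.npy"); p=p[(p[:,2]>.15)&(p[:,2]<.24)&(abs(p[:,0]-.485)<.04)&(abs(p[:,1]+.335)<.045)]
    for lo,hi in((.15,.18),(.18,.2),(.2,.24)):
        q=p[(p[:,2]>lo)&(p[:,2]<hi)]
        if len(q)<20: continue
        s=least_squares(lambda c:np.hypot(q[:,0]-c[0],q[:,1]-c[1])-.029,[.485,-.335],loss='soft_l1',f_scale=.002)
        print(n,lo,len(q),s.x.round(4),np.median(abs(s.fun)).round(4))
    print(p.min(0),p.max(0)) if len(p) else 0
im=cv2.imread("pics/hov_scene.png"); cv2.imwrite("pics/hov1.png",cv2.resize(im[50:250,180:440],None,fx=3,fy=3))
E
```

```text
scene 0.15 60 [ 0.4847 -0.3329] 0.0008
scene 0.18 75 [ 0.4853 -0.3329] 0.0008
scene 0.2 72 [ 0.4823 -0.3297] 0.0013
[ 0.46176842 -0.3600705   0.15769619] [ 0.51219313 -0.30096957  0.23939455]
top 0.15 122 [ 0.4757 -0.3315] 0.0059
top 0.18 71 [ 0.4842 -0.3338] 0.0005
top 0.2 173 [ 0.4847 -0.3342] 0.0004
[ 0.45596566 -0.35968784  0.15423301] [ 0.51350389 -0.30342012  0.23995979]
```

View pics/hov1.png

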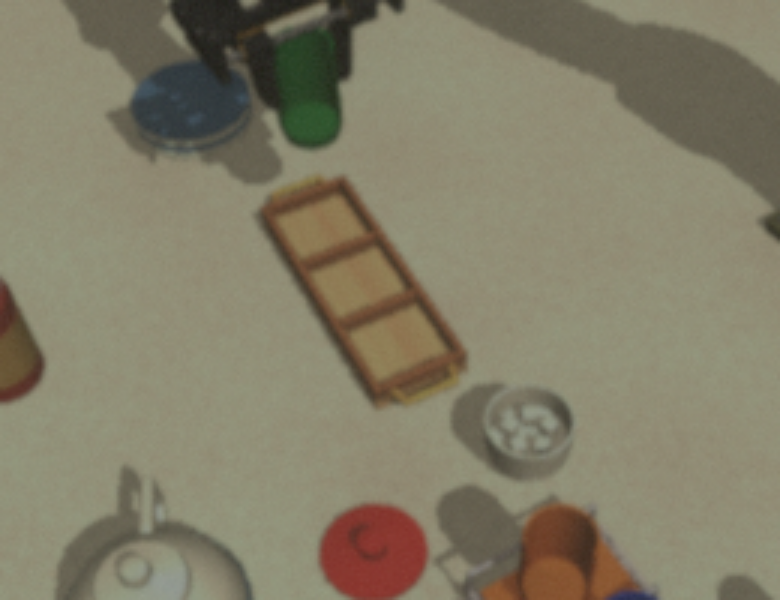

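The green glass (around pixel (310,90) in the crop) hangs upright over the far-right bay, about 3 mm off target. I'll correct that and lower it.

```bash
python3 -m pendant '[[-0.12,0.08,0.4,0,0,0],[0,0,0.8,0,0,0],[0,0,0.9,0,0,0],[0,0,0.9,0,0,0],[0,0,0.8,0,0,0]]' && python3 -m pendant '[[0,0,0.6,0,0,0],[0,0,0.3,0,0,0],[0,0,0.2,0,0,0],[0,0,0.1,0,0,0],[0,0,0,0,0,0]]' && python3 -m pendant '[[0,0,0.1,0,0,0],[0,0,0.1,0,0,0],[0,0,0.05,0,0,0],[0,0,0,0,0,0],[0,0,0,0,0,0]]'
```

```text
clock: 9.58
tool_pos: [0.4868, -0.3385, 0.0969]
eef_rot: [0.708, 0.707, -0.0, -0.0]
contact_force: [-0.2, 0.1, -2.0]
opening: 0.654
finger_force: 15.0
clock: 10.0
tool_pos: [0.4872, -0.339, 0.0687]
eef_rot: [0.708, 0.706, 0.0, 0.0]
contact_force: [-0.4, 0.7, -1.1]
opening: 0.653
finger_force: 15.0
clock: 10.42
tool_pos: [0.4869, -0.3393, 0.0627]
eef_rot: [0.708, 0.706, 0.0, 0.0]
contact_force: [0.8, -0.7, -3.2]
opening: 0.652
finger_force: 15.0
```

```bash
python3 -m pendant '[[0.05,0,0.05,0,0,0],[0,0,0.05,0,0,0],[0,0,0.04,0,0,0],[0,0,0,0,0,0],[0,0,0,0,0,0]]' && python3 -m pendant '[[0,0,0.03,0,0,0],[0,0,0,0,0,0],[0,0,0,0,0,0]]'
```

```text
clock: 10.83
tool_pos: [0.4868, -0.3379, 0.0589]
eef_rot: [0.708, 0.706, -0.0, -0.0]
contact_force: [-0.5, -0.3, -1.9]
opening: 0.659
finger_force: 15.0
clock: 11.08
tool_pos: [0.4869, -0.338, 0.0587]
eef_rot: [0.708, 0.706, -0.0, 0.0]
contact_force: [-2.2, 0.8, 3.5]
opening: 0.651
finger_force: 15.0
```

```bash
python3 -m pendant '[[0,0,0,0,0,0],[0,0,0,0,0,0],[0,0,0,0,0,0],[0,0,0,0,0,0],[0,0,0,0,0,0]]' 1 && python3 -m pendant '[[0,0,-0.3,0,0,0],[0,0,-0.8,0,0,0],[0,0,-1,0,0,0],[0,0,-1,0,0,0],[0,0,-1,0,0,0]]' && python3 -m pendant '[[0,0,-0.8,0,0,0],[0.5,0.09,-0.3,0,0,0],[1,0.09,0,0,0,0],[1,0.09,0,0,0,0],[1,0.09,0,0,0,0]]' && python3 -m pendant '[[1,0.09,0,0,0,0],[1,0.09,0,0,0,0],[1,0.09,0,0,0,0],[1,0.09,0,0,0,0],[1,0.09,0,0,0,0]]' >/dev/null && python3 -m pendant '[[1,0.09,0,0,0,0],[1,0.09,0,0,0,0],[1,0.09,0,0,0,0],[1,0.09,0,0,0,0],[1,0.09,0,0,0,0]]' >/dev/null && python3 -m pendant '[[1,0.09,0,0,0,0],[1,0.09,0,0,0,0],[1,0.09,0,0,0,0],[1,0.09,0,0,0,0],[1,0.09,0,0,0,0]]' >/dev/null && python3 -m pendant '[[1,0.09,0,0,0,0],[1,0.09,0,0,0,0],[0.4,0,0,0,0,0],[0.1,0,0,0,0,0],[0,0,0,0,0,0]]'
python3 - <<'E'
from h import *
from scipy.optimize import least_squares
n="scene"
im,d=optics.snapshot(n); P=cloud(n,d); hsv=cv2.cvtColor(im,cv2.COLOR_BGR2HSV); x,y,z=np.moveaxis(P,-1,0)
q=P[(d>0)&(hsv[...,0]>=45)&(hsv[...,0]<=85)&(hsv[...,1]>110)&(y<-.28)&(y>-.4)&(z>.08)&(z<.115)]
print(len(q),q.min(0),q.max(0))
E
```

```text
clock: 11.5
tool_pos: [0.4869, -0.3379, 0.0581]
eef_rot: [0.708, 0.706, 0.0, 0.0]
contact_force: [0.2, 0.4, 1.0]
opening: 0.99
finger_force: 0.0
clock: 11.92
tool_pos: [0.4867, -0.3377, 0.1622]
eef_rot: [0.708, 0.706, 0.0, -0.0]
contact_force: [0.1, 0.4, 0.5]
opening: 0.994
finger_force: 0.0
clock: 12.33
tool_pos: [0.4958, -0.2484, 0.1881]
eef_rot: [0.708, 0.706, 0.0, -0.0]
contact_force: [-0.2, -0.0, -0.9]
opening: 1.0
finger_force: 0.0
clock: 14.0
tool_pos: [0.5346, 0.187, 0.1879]
eef_rot: [0.708, 0.707, -0.001, -0.0]
contact_force: [0.5, 0.6, 0.2]
opening: 1.001
finger_force: 0.0
1 [ 0.4888493  -0.30624333  0.09301627] [ 0.4888493  -0.30624333  0.09301627]
```

```bash
python3 - <<'E'
from h import *
im,d=optics.snapshot("scene"); t,dt=optics.snapshot("top")
cv2.imwrite("pics/chk1.png",np.vstack([cv2.resize(im[90:210,230:430],(600,300)),cv2.resize(t[140:290,180:500],(600,300))]))
E
```

```text
(no output)
```

View pics/chk1.png

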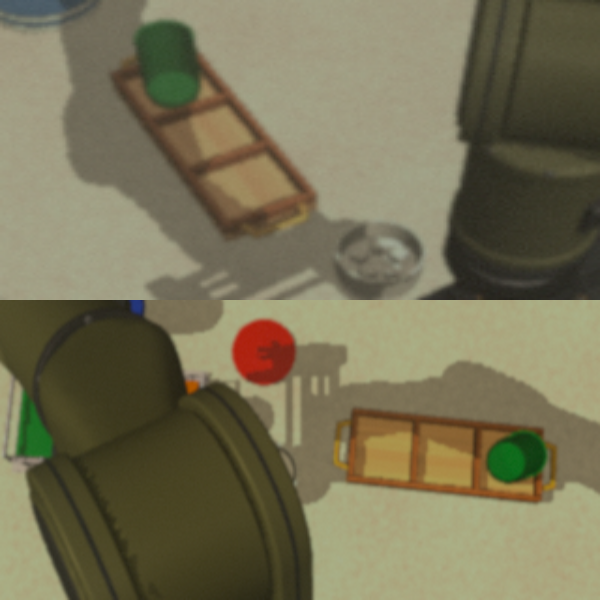

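Green stands upright in the right end bay (top view, about (517,457) in the lower half). Next is blue.

```bash
python3 -m pendant '[[0.6,0.1,0,0,0,0],[0.35,0,0.2,0,0,0],[0,0,0.6,0,0,0],[0,0,1,0,0,0],[0,0,1,0,0,0]]' && python3 -m pendant '[[0,0,0.8,0,0,0],[0,0,0.5,0,0,0],[0,0,0.25,0,0,0],[0,0,0.1,0,0,0],[0,0,0,0,0,0]]' && python3 -m pendant '[[0,0,0,0,0,0],[0,0,0,0,0,0],[0,0,0,0,0,0],[0,0,0,0,0,0],[0,0,0,0,0,0]]' -1 15 && python3 -m pendant '[[0,0,0,0,0,0],[0,0,0,0,0,0]]'
```

```text
clock: 14.57
tool_pos: [0.5386, 0.2104, 0.1178]
eef_rot: [0.708, 0.706, 0.001, 0.0]
contact_force: [0.5, 0.3, -0.6]
opening: 1.001
finger_force: 0.0
clock: 14.98
tool_pos: [0.538, 0.2104, 0.0767]
eef_rot: [0.708, 0.706, -0.0, -0.0]
contact_force: [-0.4, 0.5, 1.2]
opening: 1.005
finger_force: 0.0
clock: 15.4
tool_pos: [0.5382, 0.2108, 0.0774]
eef_rot: [0.708, 0.706, 0.0, 0.0]
contact_force: [-1.0, -0.4, 2.4]
opening: 0.663
finger_force: 15.0
clock: 15.57
tool_pos: [0.5382, 0.2108, 0.0774]
eef_rot: [0.708, 0.706, 0.0, 0.0]
contact_force: [-0.8, -0.5, 4.4]
opening: 0.662
finger_force: 15.0
```

```bash
python3 -m pendant '[[0,0,-0.2,0,0,0],[0,0,-0.5,0,0,0],[0,0,-0.8,0,0,0],[0,0,-0.9,0,0,0],[0,0,-0.9,0,0,0]]' && python3 -m pendant '[[0,0,-0.8,0,0,0],[0,0,-0.4,0,0,0],[0,0,-0.2,0,0,0],[0,0,0,0,0,0],[0,0,0,0,0,0]]' && python3 -m pendant '[[-0.5,0,0,0,0,0],[-0.85,0,0,0,0,0],[-1,0,0,0,0,0],[-1,0,0,0,0,0],[-1,0,0,0,0,0]]' >/dev/null && python3 -m pendant '[[-1,-0.17,0,0,0,0],[-1,-0.17,0,0,0,0],[-1,-0.17,0,0,0,0],[-1,-0.17,0,0,0,0],[-1,-0.17,0,0,0,0]]' && python3 -m pendant '[[-1,-0.17,0,0,0,0],[-1,-0.17,0,0,0,0],[-1,-0.17,0,0,0,0],[-1,-0.17,0,0,0,0],[-1,-0.17,0,0,0,0]]' >/dev/null && python3 -m pendant '[[-1,0,0,0,0,0],[-1,0,0,0,0,0],[-1,0,0,0,0,0],[-0.7,0,0,0,0,0],[-0.4,0,0,0,0,0]]' && python3 -m pendant '[[0,0,0,0,0,0],[0,0,0,0,0,0]]'
cat > hov.py <<'E'
import sys
from h import *
from scipy.optimize import least_squares
hl,hh=map(int,sys.argv[1:3]); t=r.get_state()['tool_pos']
for n in("scene","top"):
    im,d=optics.snapshot(n); P=cloud(n,d); hsv=cv2.cvtColor(im,cv2.COLOR_BGR2HSV)
    m=(d>0)&(hsv[...,0]>=hl)&(hsv[...,0]<=hh)&(hsv[...,1]>110)
    p=P[m]; p=p[(abs(p[:,:2]-t[:2])<.045).all(1)]
    for a,b in((-.03,.0),(0,.04)):
        q=p[(p[:,2]>t[2]+a)&(p[:,2]<t[2]+b)]
        if len(q)<20: continue
        s=least_squares(lambda c:np.hypot(q[:,0]-c[0],q[:,1]-c[1])-.029,t[:2],loss='soft_l1',f_scale=.002)
        print(n,a,len(q),s.x.round(4),np.median(abs(s.fun)).round(4),'zmin',p[:,2].min().round(3))
E
python3 hov.py 105 130
```

```text
clock: 15.98
tool_pos: [0.5374, 0.2104, 0.16]
eef_rot: [0.708, 0.706, -0.001, -0.0]
contact_force: [0.1, 0.3, -1.0]
opening: 0.662
finger_force: 15.0
clock: 16.4
tool_pos: [0.5375, 0.2103, 0.1936]
eef_rot: [0.708, 0.706, -0.001, -0.0]
contact_force: [0.2, -0.5, -2.1]
opening: 0.666
finger_force: 15.0
clock: 17.23
tool_pos: [0.5147, -0.0254, 0.1934]
eef_rot: [0.708, 0.706, -0.001, -0.001]
contact_force: [0.2, 0.5, -0.5]
opening: 0.662
finger_force: 15.0
clock: 18.07
tool_pos: [0.4922, -0.2542, 0.1931]
eef_rot: [0.71, 0.705, -0.001, -0.001]
contact_force: [0.1, 0.6, -1.1]
opening: 0.661
finger_force: 15.0
clock: 18.23
tool_pos: [0.4937, -0.25, 0.1938]
eef_rot: [0.708, 0.706, -0.0, -0.001]
contact_force: [-0.8, 0.4, -1.6]
opening: 0.66
finger_force: 15.0
scene -0.03 158 [ 0.4934 -0.2496] 0.0009 zmin 0.158
scene 0 250 [ 0.4923 -0.2477] 0.0014 zmin 0.158
top -0.03 47 [ 0.493 -0.25 ] 0.0003 zmin 0.153
top 0 96 [ 0.4936 -0.25  ] 0.0003 zmin 0.153
```

```bash
python3 -m pendant '[[-0.04,0.06,0.4,0,0,0],[0,0,0.8,0,0,0],[0,0,0.9,0,0,0],[0,0,0.9,0,0,0],[0,0,0.8,0,0,0]]' >/dev/null && python3 -m pendant '[[0,0,0.6,0,0,0],[0,0,0.3,0,0,0],[0,0,0.2,0,0,0],[0,0,0.1,0,0,0],[0,0,0,0,0,0]]' && python3 -m pendant '[[0,0,0.1,0,0,0],[0,0,0.05,0,0,0],[0,0,0.05,0,0,0],[0,0,0,0,0,0],[0,0,0,0,0,0]]' && python3 -m pendant '[[0,0,0.04,0,0,0],[0,0,0.04,0,0,0],[0,0,0.04,0,0,0],[0,0,0,0,0,0],[0,0,0,0,0,0]]'
```

```text
clock: 19.17
tool_pos: [0.4961, -0.251, 0.0695]
eef_rot: [0.708, 0.706, 0.0, 0.0]
contact_force: [0.4, -0.4, -1.3]
opening: 0.661
finger_force: 15.0
clock: 19.58
tool_pos: [0.4959, -0.2515, 0.0647]
eef_rot: [0.708, 0.706, 0.0, 0.0]
contact_force: [0.5, 0.4, -0.4]
opening: 0.661
finger_force: 15.0
clock: 20.0
tool_pos: [0.4958, -0.2514, 0.0614]
eef_rot: [0.708, 0.706, -0.0, -0.0]
contact_force: [0.1, 0.0, -1.6]
opening: 0.658
finger_force: 15.0
```

```bash
python3 -m pendant '[[0,0,0.04,0,0,0],[0,0,0.03,0,0,0],[0,0,0,0,0,0],[0,0,0,0,0,0]]' && python3 -m pendant '[[0,0,0.03,0,0,0],[0,0,0,0,0,0],[0,0,0,0,0,0]]'
```

```text
clock: 20.33
tool_pos: [0.4958, -0.2514, 0.0597]
eef_rot: [0.708, 0.706, -0.0, -0.0]
contact_force: [-0.3, 0.6, -1.7]
opening: 0.662
finger_force: 15.0
clock: 20.58
tool_pos: [0.4958, -0.2515, 0.0594]
eef_rot: [0.708, 0.706, -0.0, 0.0]
contact_force: [-1.5, 0.2, 4.5]
opening: 0.661
finger_force: 15.0
```

```bash
python3 -m pendant '[[0,0,0,0,0,0],[0,0,0,0,0,0],[0,0,0,0,0,0],[0,0,0,0,0,0],[0,0,0,0,0,0]]' 1 && python3 -m pendant '[[0,0,-0.3,0,0,0],[0,0,-0.8,0,0,0],[0,0,-1,0,0,0],[0,0,-1,0,0,0],[0,0,-1,0,0,0]]' >/dev/null && python3 -m pendant '[[0,0,-0.8,0,0,0],[0.5,0.11,-0.3,0,0,0],[1,0.11,0,0,0,0],[1,0.11,0,0,0,0],[1,0.11,0,0,0,0]]' && python3 -m pendant '[[1,0.11,0,0,0,0],[1,0.11,0,0,0,0],[1,0.11,0,0,0,0],[1,0.11,0,0,0,0],[1,0.11,0,0,0,0]]' >/dev/null && python3 -m pendant '[[1,0.11,0,0,0,0],[1,0.11,0,0,0,0],[1,0.11,0,0,0,0],[1,0.11,0,0,0,0],[1,0.11,0,0,0,0]]' >/dev/null && python3 -m pendant '[[0.9,0.11,0,0,0,0],[0.5,0,0,0,0,0],[0.15,0,0,0,0,0],[0,0,0,0,0,0],[0,0,0,0,0,0]]'
python3 - <<'E'
from h import *
im,d=optics.snapshot("scene"); t,dt=optics.snapshot("top")
cv2.imwrite("pics/chk2.png",np.vstack([cv2.resize(im[90:290,230:450],(600,300)),cv2.resize(t[140:290,180:500],(600,300))]))
E
```

```text
clock: 21.0
tool_pos: [0.4959, -0.2514, 0.0589]
eef_rot: [0.708, 0.706, 0.0, -0.0]
contact_force: [-0.5, -0.1, -0.7]
opening: 0.993
finger_force: 0.0
clock: 21.83
tool_pos: [0.5069, -0.162, 0.189]
eef_rot: [0.708, 0.706, 0.0, -0.0]
contact_force: [0.2, 0.4, 0.9]
opening: 1.004
finger_force: 0.0
clock: 23.08
tool_pos: [0.5376, 0.1232, 0.1886]
eef_rot: [0.708, 0.706, -0.001, 0.0]
contact_force: [0.1, -0.4, -0.1]
opening: 0.999
finger_force: 0.0
```

View pics/chk2.png

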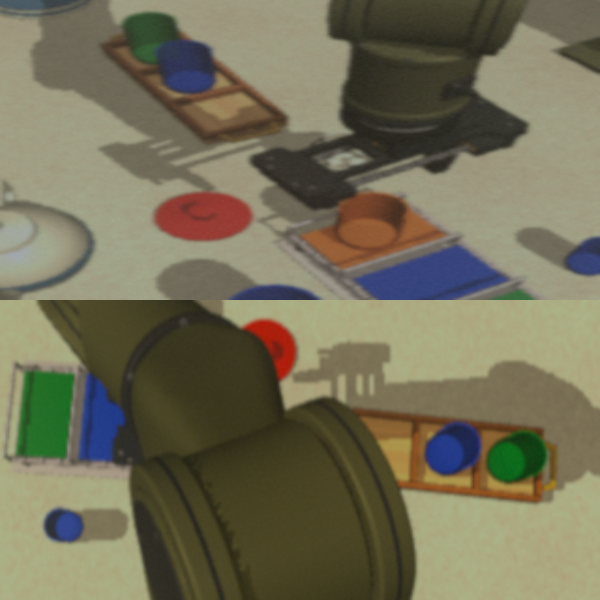

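Blue and green stand upright in their bays, and amber is still in the rack. Amber next.

```bash
python3 -m pendant '[[0.06,0,0.3,0,0,0],[0,0,0.7,0,0,0],[0,0,1,0,0,0],[0,0,1,0,0,0],[0,0,0.7,0,0,0]]' >/dev/null && python3 -m pendant '[[0,0,0.4,0,0,0],[0,0,0.25,0,0,0],[0,0,0.1,0,0,0],[0,0,0.05,0,0,0],[0,0,0,0,0,0]]' && python3 -m pendant '[[0,0,0,0,0,0],[0,0,0,0,0,0],[0,0,0,0,0,0],[0,0,0,0,0,0],[0,0,0,0,0,0]]' -1 15 && python3 -m pendant '[[0,0,0,0,0,0],[0,0,0,0,0,0]]'
```

```text
clock: 24.02
tool_pos: [0.5386, 0.1263, 0.077]
eef_rot: [0.708, 0.706, 0.001, 0.0]
contact_force: [-0.1, -0.2, -0.9]
opening: 1.0
finger_force: 0.0
clock: 24.43
tool_pos: [0.5381, 0.1262, 0.0767]
eef_rot: [0.708, 0.706, 0.0, 0.0]
contact_force: [-2.0, -0.4, 0.3]
opening: 0.649
finger_force: 3.5
clock: 24.6
tool_pos: [0.5381, 0.1263, 0.0767]
eef_rot: [0.708, 0.706, 0.0, 0.0]
contact_force: [-0.9, 0.3, 2.7]
opening: 0.644
finger_force: 14.9
```

```bash
python3 -m pendant '[[0,0,-0.2,0,0,0],[0,0,-0.5,0,0,0],[0,0,-0.8,0,0,0],[0,0,-0.9,0,0,0],[0,0,-0.9,0,0,0]]' && python3 -m pendant '[[0,0,-0.8,0,0,0],[0,0,-0.4,0,0,0],[0,0,-0.2,0,0,0],[0,0,0,0,0,0],[0,0,0,0,0,0]]' && python3 -m pendant '[[-0.5,-0.14,0,0,0,0],[-0.85,-0.14,0,0,0,0],[-1,-0.14,0,0,0,0],[-1,-0.14,0,0,0,0],[-1,-0.14,0,0,0,0]]' && python3 -m pendant '[[-1,-0.14,0,0,0,0],[-1,-0.14,0,0,0,0],[-1,-0.14,0,0,0,0],[-1,-0.14,0,0,0,0],[-1,-0.14,0,0,0,0]]' && python3 -m pendant '[[-1,0,0,0,0,0],[-0.7,0,0,0,0,0],[-0.4,0,0,0,0,0],[-0.2,0,0,0,0,0],[0,0,0,0,0,0]]' && python3 -m pendant '[[0,0,0,0,0,0]]'
python3 hov.py 5 17
```

```text
clock: 25.02
tool_pos: [0.5374, 0.126, 0.1595]
eef_rot: [0.708, 0.706, -0.001, -0.0]
contact_force: [-0.2, 0.0, -1.3]
opening: 0.643
finger_force: 14.9
clock: 25.43
tool_pos: [0.5375, 0.1258, 0.1932]
eef_rot: [0.708, 0.706, -0.001, -0.0]
contact_force: [-0.6, -0.1, -2.3]
opening: 0.645
finger_force: 14.9
clock: 25.85
tool_pos: [0.5187, 0.0153, 0.1928]
eef_rot: [0.708, 0.706, -0.001, -0.001]
contact_force: [0.6, -0.9, -1.7]
opening: 0.645
finger_force: 14.9
clock: 26.27
tool_pos: [0.5006, -0.1096, 0.1928]
eef_rot: [0.708, 0.706, -0.001, -0.001]
contact_force: [-0.2, -1.1, -1.9]
opening: 0.641
finger_force: 14.9
clock: 26.68
tool_pos: [0.5016, -0.1659, 0.1934]
eef_rot: [0.709, 0.706, -0.0, -0.0]
contact_force: [-0.2, -0.9, -1.8]
opening: 0.647
finger_force: 14.9
clock: 26.77
tool_pos: [0.5021, -0.1638, 0.1937]
eef_rot: [0.708, 0.707, 0.0, -0.001]
contact_force: [0.7, 1.4, -1.9]
opening: 0.641
finger_force: 14.9
scene -0.03 190 [ 0.5021 -0.1654] 0.0007 zmin 0.007
scene 0 400 [ 0.5032 -0.1648] 0.0015 zmin 0.007
top -0.03 30 [ 0.5022 -0.1659] 0.0002 zmin 0.008
top 0 51 [ 0.5021 -0.1661] 0.0003 zmin 0.008
```

```bash
python3 -m pendant '[[0.04,-0.03,0.4,0,0,0],[0,0,0.8,0,0,0],[0,0,0.9,0,0,0],[0,0,0.9,0,0,0],[0,0,0.8,0,0,0]]' >/dev/null && python3 -m pendant '[[0,0,0.6,0,0,0],[0,0,0.3,0,0,0],[0,0,0.2,0,0,0],[0,0,0.1,0,0,0],[0,0,0,0,0,0]]' && python3 -m pendant '[[0,0,0.1,0,0,0],[0,0,0.1,0,0,0],[0,0,0.05,0,0,0],[0,0,0,0,0,0],[0,0,0,0,0,0]]' && python3 -m pendant '[[0,0,0.04,0,0,0],[0,0,0.03,0,0,0],[0,0,0,0,0,0],[0,0,0,0,0,0]]'
```

```text
clock: 27.7
tool_pos: [0.5019, -0.1635, 0.0692]
eef_rot: [0.708, 0.706, 0.0, 0.0]
contact_force: [-1.0, -0.0, -1.5]
opening: 0.641
finger_force: 14.9
clock: 28.12
tool_pos: [0.5016, -0.164, 0.0629]
eef_rot: [0.708, 0.706, 0.0, 0.0]
contact_force: [-0.7, 0.4, -1.2]
opening: 0.644
finger_force: 14.9
clock: 28.45
tool_pos: [0.5015, -0.1639, 0.0609]
eef_rot: [0.708, 0.706, -0.0, 0.0]
contact_force: [-0.1, 0.7, -2.2]
opening: 0.644
finger_force: 14.9
```

```bash
python3 -m pendant '[[0,0,0.04,0,0,0],[0,0,0.03,0,0,0],[0,0,0,0,0,0],[0,0,0,0,0,0]]' && python3 -m pendant '[[0,0,0.03,0,0,0],[0,0,0,0,0,0],[0,0,0,0,0,0]]'
```

```text
clock: 28.78
tool_pos: [0.5015, -0.1639, 0.0592]
eef_rot: [0.708, 0.706, -0.0, -0.0]
contact_force: [-0.0, -0.4, -2.5]
opening: 0.643
finger_force: 14.9
clock: 29.03
tool_pos: [0.5016, -0.1639, 0.0587]
eef_rot: [0.708, 0.706, 0.0, 0.0]
contact_force: [-0.8, -0.2, 1.9]
opening: 0.643
finger_force: 14.9
```

Amber is on the floor of its bay. I'll release, back away upward and sideways, and check.

```bash
python3 -m pendant '[[0,0,0,0,0,0],[0,0,0,0,0,0],[0,0,0,0,0,0],[0,0,0,0,0,0],[0,0,0,0,0,0]]' 1 && python3 -m pendant '[[0,0,-0.3,0,0,0],[0,0,-0.8,0,0,0],[0,0,-1,0,0,0],[0,0,-1,0,0,0],[0,0,-1,0,0,0]]' && python3 -m pendant '[[0,0,-1,0,0,0],[0.5,0,-0.5,0,0,0],[1,0,0,0,0,0],[1,0,0,0,0,0],[1,0,0,0,0,0]]' && python3 -m pendant '[[1,0,0,0,0,0],[1,0,0,0,0,0],[1,0,0,0,0,0],[1,0,0,0,0,0],[1,0,0,0,0,0]]' >/dev/null && python3 -m pendant '[[1,0,0,0,0,0],[1,0,0,0,0,0],[1,0,0,0,0,0],[1,0,0,0,0,0],[1,0,0,0,0,0]]' && python3 -m pendant '[[0.7,0,0,0,0,0],[0.3,0,0,0,0,0],[0,0,0,0,0,0],[0,0,0,0,0,0],[0,0,0,0,0,0]]'
python3 - <<'E'
from h import *
im,d=optics.snapshot("scene"); t,dt=optics.snapshot("top")
cv2.imwrite("pics/chk3.png",np.vstack([cv2.resize(im[90:290,230:450],(600,300)),cv2.resize(t[140:290,180:500],(600,300))]))
for n,D in(("scene",d),("top",dt)):
    P=cloud(n,D);x,y,z=np.moveaxis(P,-1,0)
    m=((D>0)&(x>.42)&(x<.57)&(y<-.09)&(y>-.4)&(z>.06)&(z<.15)).astype(np.uint8)
    k,l,st,_=cv2.connectedComponentsWithStats(m)
    for i in range(1,k):
        if st[i,4]>40: p=P[l==i]; print(n,cv2.minEnclosingCircle(p[:,:2].astype(np.float32)),np.percentile(p[:,2],97))
E
```

```text
clock: 29.45
tool_pos: [0.5016, -0.1639, 0.0585]
eef_rot: [0.708, 0.706, 0.0, 0.0]
contact_force: [-0.7, -0.5, 0.1]
opening: 0.991
finger_force: 0.0
clock: 29.87
tool_pos: [0.5012, -0.1638, 0.1625]
eef_rot: [0.708, 0.706, -0.0, -0.0]
contact_force: [-0.3, -0.2, -0.3]
opening: 1.0
finger_force: 0.0
clock: 30.28
tool_pos: [0.5014, -0.0747, 0.1988]
eef_rot: [0.708, 0.706, 0.0, 0.0]
contact_force: [-0.3, -0.1, 0.6]
opening: 0.998
finger_force: 0.0
clock: 31.12
tool_pos: [0.5013, 0.1757, 0.1983]
eef_rot: [0.708, 0.707, -0.0, -0.0]
contact_force: [1.1, -0.5, -0.3]
opening: 0.999
finger_force: 0.0
clock: 31.53
tool_pos: [0.5024, 0.1967, 0.1982]
eef_rot: [0.709, 0.706, -0.001, 0.0]
contact_force: [-0.1, 0.4, 0.1]
opening: 0.996
finger_force: 0.0
scene ((0.4947361350059509, -0.2495771199464798), 0.11603227257728577) 0.10464857859042953
top ((0.5009119510650635, -0.16616341471672058), 0.02934453636407852) 0.10661663281830752
top ((0.49502065777778625, -0.251475065946579), 0.029538122937083244) 0.10678594410423863
top ((0.48583105206489563, -0.33697709441185), 0.02982392907142639) 0.10628945976350904
```

View pics/chk3.png

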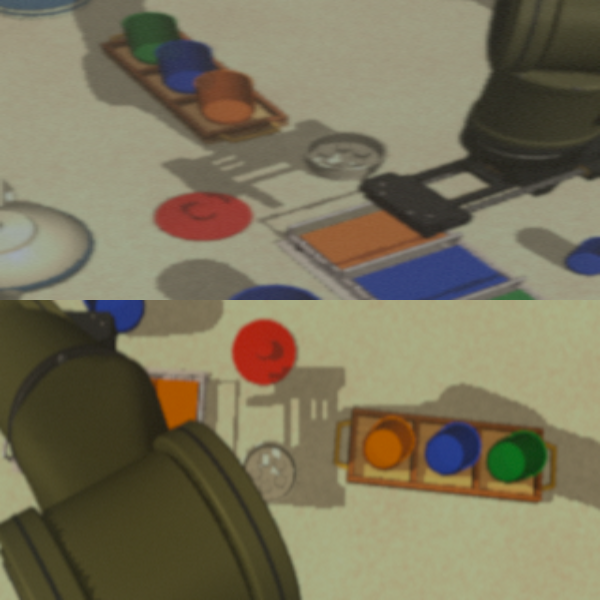

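All three stand upright in reverse order: amber at (388,443), blue at (452,450) and green at (517,457) in the lower half. Rims are at about 0.105 m, and the bowl and lid look unmoved.

```bash
python3 -c "
from plant import r
print(r.finish_job())"
```

```text
the job is handed in; nothing more can be done
None
```

The job is handed in at about 32 s: green is in the right end bay, blue in the middle and amber in the left end bay, all upright on the bay floors within about 2 mm of centre, with the sugar bowl and red lid apparently unmoved in the last pictures.

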